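# Prop the dish warmer open on its folding stay

### The arm

A 6-joint arm with a two-finger parallel gripper is mounted at the origin on a cart in front of the work surface, level with it; the furniture and walls round the work are solid. World frame = base frame: x ahead of the robot, y to its left, z up, the work surface at z = 0. Lengths are in m, angles in degrees, forces in N, time in s.
With the tool pointing down it reaches from about 0.25 to 0.775 m from the base axis. Payload 8.9 kg.
Tool frame: the origin (TCP) lies midway between the tips of the shut fingers; the grasp point (between the pads) lies r.tcp_to_grasp behind it (r.tcp_to_grasp is the distance from the TCP to the grasp point, in m); z points along the fingers, y is the line along which they close (so a half turn about z gives the same grasp; the last joint's range is limited). The gripper opens to 85 mm and grips with 20 to 120 N. Pads are 22 mm wide; open, the fingers measure 114 mm over their backs; the gripper's body (76 mm by 85 mm) begins 54 mm behind the grasp point. The pads swing forward as they close: fully open they stand 13 mm farther back than shut.
Start: joints at [66.446, 16.656, -8.789, 64.555, 0, 82.019], TCP at [0.141, 0.506, 0.231] pointing down, gripper open.
Joint ranges: [-144.48, 144.48], [-52.06, 99.96], [-74.48, 78.29], [-112.23, 115.85], [-86.99, 84.42], [-180, 180]. Speed limits (degrees/s): [127.2, 127.2, 159.86, 180, 180, 180].

### API

Orientations are given as [roll, pitch, yaw] about the fixed x, y, z axes, in that order (R = Rz(yaw) Ry(pitch) Rx(roll)).
In Python, from plant import r gives the robot as it stands.
- The arm moves only by the tool drive_tool, never from a script. Its argument "plan" is one flat list of numbers, 6 for each row, row after row: the shift along the tool's x, y, z in m, then the turn, a rotation vector about the tool's x, y, z in rad. A call has 1 to 8 rows; each row shifts and turns the commanded pose from where the row before left it, along the tool's axes as they then stand; what a row does not reach is not made up. A row lasts 1/10 s, in which the tool goes at most 50 mm and 8.59 degrees, less where a joint would pass 70% of its speed; a pose out of reach is approached as far as the arm can. A call with a gripper value outside its range is refused whole. "fingers" is the opening, from 0 (shut) to 1 (fully open), set as the call begins (left out, the last holds). The fingers move at their own pace and stop on an object; "squeeze" is the grip in N (left out, the last holds). Time passes only in rows, so rows that do not move let the fingers close. It gives the time, the measured TCP pose, the force, the opening and the grip force at its end, in the units of the state.
- r.observe(): the state, without advancing time (a new reading comes with each control period).
- r.get_image(name): name is "scene" or "top" or "wrist"; returns the picture (384x512x3 uint8, red, green, blue); there is no depth.
- r.camera_params(name): a dict with "K" (3x3 intrinsics, pixels), "dist_coeffs" ([k1, k2, p1, p2, k3] as OpenCV has them; the pictures are not rectified), "rvec" (rotation vector, rad) and "tvec" (3), from world to camera coordinates, as OpenCV has them; the wrist camera has in their place "mount" (4x4, takes a point from camera to tool coordinates, whose origin is the TCP and whose axes are the flange's). Camera axes: x right, y down, z forward; pixel columns grow to the right and rows downward; lengths in m; the calibration is good to about 2 mm. A picture is of the moment at which its call begins: read the wrist's pose just before it. camera_params takes no time and is no camera call.
- r.job_done(): hands the job in; it is judged then, once.
The state is a dict: "time_s": time; "joint_positions": joint angles; "dq": joint speeds; "joint_torque": joint torques, N m; "eef_pos": TCP position; "orientation": TCP orientation; "force": force on the tool from outside, world axes, zero at the start; "torque": the same for the moment, N m; "width": finger opening in m; "finger_force": force on a finger pad.
Only numpy, scipy, OpenCV 4.12 (cv2) and the standard library are available. Lean on these libraries where they do the work, as an engineer would, in place of code of your own. Each camera call takes 0.05 s, during which the arm holds its last target. There are 200 camera calls.

### The job

Two white cases with hinged grey lids stand on the worktop; the dish warmer is the one with a dial on its front and a folding steel stay on its right side. Raise the warmer's lid by its front tab until the stay is nearly straight, then push the black knob at the stay's elbow down and away until the stay goes past straight against its stop and locks, so that the lid stays up unaided. Leave the other case shut and do not knock over the small vial in front.

Things in the scene. Friction and masses are not known exactly. Their poses are not given: they have to be found in the camera images.
- warmer: Fixed dish warmer: white case 200 deep (x) x 160 wide (y), rim 70 high; origin under its centre, z up, front -x. Its grey lid is 10 thick and hinged along y at x=+100, z=70. Black tab, 30 wide (y), 12 thick, sticks out 40 past the lid's front edge: grip across its width at x=-124, y=0, z=76 when shut, 24 past the edge (224 from the hinge).
- stay_knob (a point): Centre of the black knob on the stay's elbow: a bar 18 across, 30 long along warmer y, at y=-111 in the warmer's frame (right of lid). Lid shut: x=-99, z=77. Lid up at 1.3 rad: x=-27, z=107. Locked: x=-3, z=81, pressed there down and to +x along an arc of radius 52 about x=-50, z=60. Takes about 5 N, then meets a hard stop; it stays where left.
- warmer_lid (a joint): Angle of the warmer's lid, rad: 0 shut, grows as the front edge rises; the stay stops it at 1.43 (82 degrees). Lifting takes about 3 N at the tab. Left alone it sinks shut from below about 1.15, but the stiff hinge holds it above that. Locking the stay pushes it up to 1.42.
- warmer_stay (a joint): Elbow angle of the stay, rad: 0 folded with lid shut, 2.05 with lid at 1.3, 2.81 when straight, 3.02 at its stop past straight, where it is locked. With lid below 1.43 the elbow bends up and towards the front; pressing the knob straightens it.
- plain_lid (a joint): Lid angle of the other, plain case, rad: 0 shut. This case is 160 deep x 150 wide x 55 high, has a like lid and tab but no stay and no dial, and stands about 0.4 m to the left or right of the warmer. To be left shut.
- vial: Loose white capped vial, 21 across, 60 high, standing in front between the two cases; origin under its centre. Not to be knocked over.

How it is judged (in metres and radians):
At the end, for the whole second after the job is handed in: The warmer's lid stands still at more than 1.38 rad (79 degrees) with its stay pushed past straight (elbow angle over 2.93 rad), the other case's lid is shut (under 0.1 rad) and the vial stands upright (within 0.3 rad) (value of joint warmer_lid above 1.38 rad and value of joint warmer_stay above 2.93 rad and velocity of joint warmer_lid between -0.05 and 0.05 rad/s and value of joint plain_lid below 0.1 rad and angle between vial's own z axis and vertical below 0.3 rad); the robot touches nothing.
It fails at once if the other case's lid is opened more than 0.2 rad (value of joint plain_lid above 0.2 rad).
It fails at once if the vial is knocked over (angle between vial's own z axis and vertical above 0.6 rad).
It also fails if it takes over 48 s, if anything falls off the work surface, if the arm or the gripper's body presses on something with over 40 N, if the wrist force passes 120 N, or if a joint passes its speed limit or range.

## Working session

There is one attempt and no reset: what is moved stays moved. The work goes in short steps, Python scripts to look and compute and a tool call to move; the robot and the scene stay as the last step left them, time stands still between calls to the robot, and variables do not carry over. Pictures are saved under pics/ and viewed, at most 12 in all, crops included, and the job is handed in when it is done.

Besides the shell and the picture viewer there is one more tool, called after "Call:" in YAML: its name, and indented under it one key for each argument. drive_tool: Moves the arm, as the interface text tells. Its arguments: {"type":"object","properties":{"plan":{"type":"array"},"fingers":{"type":"number"},"squeeze":{"type":"number"}},"required":["plan"]}

```bash
mkdir -p pics
python3 - <<'E'
from plant import r
import cv2,numpy as np
a=r.get_image("scene");b=r.get_image("top")
cv2.imwrite("pics/s.png",a[...,::-1]);cv2.imwrite("pics/t.png",b[...,::-1])
for n in("scene","top","wrist"):print(n,r.camera_params(n))
print(r.observe(),r.tcp_to_grasp)
E
```

```text
scene {'K': array([[395.79455329,   0.        , 249.63169247],
       [  0.        , 395.79455329, 190.02731208],
       [  0.        ,   0.        ,   1.        ]]), 'dist_coeffs': array([-0.13816267,  0.        ,  0.        ,  0.        ,  0.        ]), 'rvec': array([ 1.84654101, -0.85701787,  0.51637095]), 'tvec': array([-0.39856699,  0.24015105,  0.58598231])}
top {'K': array([[450.81941609,   0.        , 252.76738749],
       [  0.        , 450.81941609, 195.93633712],
       [  0.        ,   0.        ,   1.        ]]), 'dist_coeffs': array([-0.03682864,  0.        ,  0.        ,  0.        ,  0.        ]), 'rvec': array([ 2.04377246, -2.19385785,  0.22475665]), 'tvec': array([-0.02889169,  0.54861599,  0.96100475])}
wrist {'K': array([[289.6018994 ,   0.        , 253.74793663],
       [  0.        , 289.6018994 , 191.87443446],
       [  0.        ,   0.        ,   1.        ]]), 'dist_coeffs': array([-0.07332326,  0.        ,  0.        ,  0.        ,  0.        ]), 'mount': array([[ 6.69644708e-04, -9.60096594e-01, -2.79667807e-01,
         7.09126190e-02],
       [ 9.99999
[... 228 characters left out ...]
0000e+00]])}
{'time_s': 0.1, 'joint_positions': array([ 6.64455596e+01,  1.66861397e+01, -8.82702360e+00,  6.45556651e+01,
        5.21490985e-04,  8.20192018e+01]), 'dq': array([ 0.01973243, -0.13325525,  0.04532543, -0.02766905, -0.0179693 ,
        0.04155743]), 'joint_torque': array([ 1.52613327e-03, -5.37975883e+01,  3.31921434e+01,  9.31213988e-03,
       -2.01172320e-04, -2.98795271e-05]), 'eef_pos': array([0.14077667, 0.50535533, 0.23078394]), 'orientation': array([-1.79931911e+02, -1.00726579e-02,  1.64426352e+02]), 'force': array([-1.30297202,  0.37517097,  0.40016804]), 'torque': array([0.00590779, 0.00868608, 0.02093629]), 'finger_force': 0.0, 'width': 0.08533235872241601} 0.0187
```

View pics/s.png

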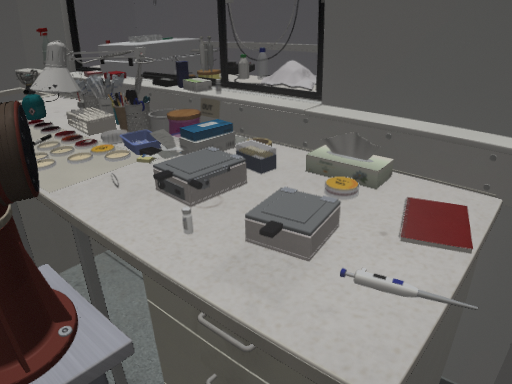

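View pics/t.png

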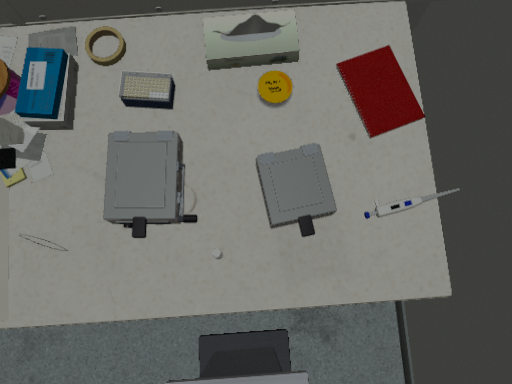

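The top view shows the warmer on the left, with its tab at (140,228) and knob at (189,218). The vial is at (217,254) and the plain case's tab at (306,226). In the scene view, the warmer is at (200,173) and the vial at (187,220). I'll crop closer to measure.

```bash
cat > h.py <<'E'
import cv2,numpy as np
from plant import r
from scipy.spatial.transform import Rotation as R
def ray(n,uv,pose=None):
    p=r.camera_params(n)
    u=cv2.undistortPoints(np.array([[uv]],float),p["K"],p["dist_coeffs"])[0,0]
    d=np.array([u[0],u[1],1.])
    if n=="wrist":
        M=p["mount"];Rt=R.from_euler("xyz",pose[1],degrees=True).as_matrix()
        return Rt@M[:3,3]+pose[0],Rt@M[:3,:3]@d
    Rc=cv2.Rodrigues(p["rvec"])[0]
    return -Rc.T@p["tvec"],Rc.T@d
def plane(n,uv,z,pose=None):
    o,d=ray(n,uv,pose);return o+d*(z-o[2])/d[2]
def tri(a,b):
    (o1,d1),(o2,d2)=a,b
    s=np.linalg.lstsq(np.c_[d1,-d2],o2-o1,rcond=None)[0]
    p,q=o1+s[0]*d1,o2+s[1]*d2
    return (p+q)/2,np.linalg.norm(p-q)
def proj(n,P):
    p=r.camera_params(n);return cv2.projectPoints(np.array([P],float),p["rvec"],p["tvec"],p["K"],p["dist_coeffs"])[0][0,0]
E
python3 - <<'E'
from h import *
s=cv2.imread("pics/s.png");t=cv2.imread("pics/t.png")
a=cv2.resize(s[140:240,140:260],None,fx=5,fy=5,interpolation=2)
b=cv2.resize(t[120:245,95:225],None,fx=4.6,fy=4.6,interpolation=2)
cv2.imwrite("pics/s2.png",a);cv2.imwrite("pics/t2.png",b)
for nm,im,(y0,y1,x0,x1) in(("scene",s,(140,240,140,260)),("top",t,(120,265,95,240))):
    m=(im[y0:y1,x0:x1].max(2)<50).astype(np.uint8)
    n,l,st,c=cv2.connectedComponentsWithStats(m)
    for i in range(1,n):
        if st[i,4]>8:print(nm,st[i]+[x0,y0,0,0,0],c[i]+[x0,y0],plane(nm,c[i]+[x0,y0],.076))
print(plane("top",(217,254),.06),plane("scene",(187,210),.06))
E
```

```text
scene [140 147  21   8 116] [149.02586207 150.56896552] [0.5867137  0.38632314 0.076     ]
scene [237 152  10   5  16] [241.125  153.8125] [0.73058513 0.13935868 0.076     ]
scene [154 171  19  18 172] [162.43023256 177.79651163] [0.47814613 0.1767412  0.076     ]
scene [188 180  15   9  83] [195.36144578 183.80722892] [0.50400782 0.08139027 0.076     ]
scene [175 189   6   6  29] [177.48275862 191.5862069 ] [0.44820446 0.08061305 0.076     ]
top [178 151   2  10  19] [178.47368421 155.73684211] [0.6449153  0.09298135 0.076     ]
top [178 167   4   6  12] [179.5        169.08333333] [0.61370776 0.09184581 0.076     ]
top [178 215  19   8 111] [188.40540541 218.28828829] [0.50116969 0.07668024 0.076     ]
top [119 217  52  21 340] [139.25294118 226.50882353] [0.49055793 0.1846146  0.076     ]
[0.42043973 0.01973436 0.06      ] [0.4205841  0.01699799 0.06      ]
```

View pics/s2.png

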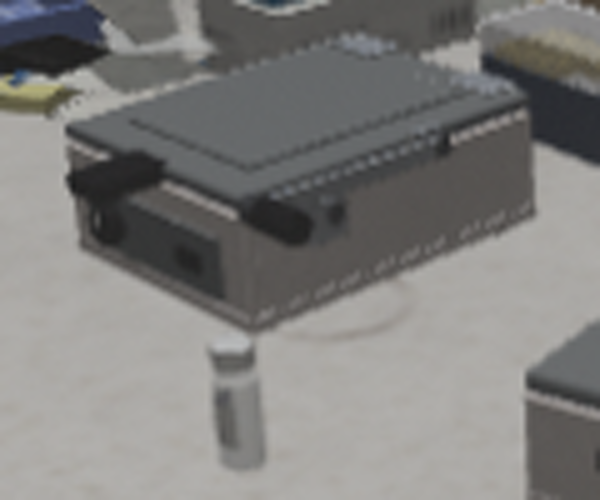

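View pics/t2.png

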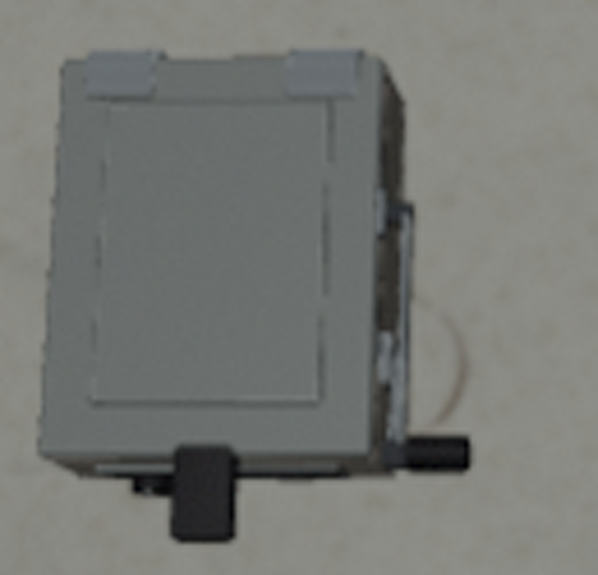

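The scene crop shows the tab at about (163,174) and the knob at (195,184) in full-image pixels. In the top crop, the tab's centre is (139.5,227.6), the knob is (190,218.5), and the lid corners are sharp.

Run:
```python
from h import *
np.set_printoptions(precision=4,suppress=True)
T=lambda u,v:(95+(u+.5)/4.6-.5,120+(v+.5)/4.6-.5)
S=lambda u,v:(140+(u+.5)/5-.5,140+(v+.5)/5-.5)
for n,u in dict(FL=(40,455),FR=(367,452),BR=(378,62),BL=(62,62),tabL=(172,541),tabR=(236,541),tabc=(204,495)).items():
  print(n,plane("top",T(*u),.08))
for n,u in dict(FL=(66,127),FR=(245,193),BR=(530,95),BL=(350,38)).items():print("s",n,plane("scene",S(*u),.08))
pr=dict(FL=((40,455),(66,127)),FR=((367,452),(245,193)),BR=((378,62),(530,95)),knob=((437,453),(275,219)),knobend=((469,453),(300,230)),tabc=((204,495),(115,170)))
for n,(t,s) in pr.items():print(n,tri(ray("top",T(*t)),ray("scene",S(*s))))
```

```text
FL [0.513  0.2619 0.08  ]
FR [0.5036 0.1066 0.08  ]
BR [0.6973 0.0943 0.08  ]
BL [0.7087 0.2503 0.08  ]
tabL [0.4677 0.1999 0.08  ]
tabR [0.4656 0.1697 0.08  ]
tabc [0.4884 0.1843 0.08  ]
s FL [0.5123 0.2637 0.08  ]
s FR [0.511  0.1137 0.08  ]
s BR [0.7001 0.0948 0.08  ]
s BL [0.7101 0.2487 0.08  ]
FL (array([0.5123, 0.2622, 0.0804]), np.float64(0.0015352377700594325))
FR (array([0.5034, 0.1054, 0.0845]), np.float64(0.0014779195468603925))
BR (array([0.6977, 0.0936, 0.0808]), np.float64(0.0015773365313715944))
knob (array([0.499 , 0.0747, 0.0809]), np.float64(0.004194672239662683))
knobend (array([0.4991, 0.0591, 0.0792]), np.float64(0.001908205642403948))
tabc (array([0.487 , 0.1844, 0.0827]), np.float64(0.0024656170645934276))
```

```bash
cat >> h.py <<'E'
C=np.array([.605,.1775,0]);W=R.from_euler("z",-3.5,degrees=True)
def w(x,y,z): return C+W.apply([x,y,z])
def rot(below): # tool pointing warmer +x, 'below' deg under horizontal
    return W*R.from_euler("z",180,degrees=True)*R.from_euler("x",180,degrees=True)*R.from_euler("y",-(90-below),degrees=True)
def rows(wps,start=None):
    """wps: list of (pos,Rot,n); prints per-row tool-frame steps"""
    if start is None:
        o=r.observe();start=(np.array(o["eef_pos"]),R.from_euler("xyz",o["orientation"],degrees=True))
    p,q=start;out=[]
    for P,Q,n in wps:
        dv=(q.inv()*Q).as_rotvec()/n;dp=(np.array(P)-p)/n
        for i in range(n):
            out.append(np.r_[q.inv().apply(dp),dv]);p=p+dp;q=q*R.from_rotvec(dv)
    for k in range(0,len(out),8):print("[",",".join(",".join(f"{v:.4f}".rstrip('0') for v in x) for x in out[k:k+8]),"]")
    return p,q
E
python3 - <<'E'
from h import *
Q=rot(30);z=Q.apply([0,0,1]);g=w(-128,0,76) if 0 else w(-.128,0,.076);t=g+.0187*z
print(z,g,t,R.as_euler(Q,"xyz",degrees=True))
rows([(t-.07*z,Q,16)])
E
```

```text
[ 0.86441009 -0.05286959 -0.5       ] [0.47723875 0.18531421 0.076     ] [0.49340321 0.18432555 0.06665   ] [180.   60.  176.5]
[ -0.0229,-0.0142,0.0081,-0.007,-0.0652,-0.0119,-0.0222,-0.0145,0.0095,-0.007,-0.0652,-0.0119,-0.0213,-0.0149,0.0108,-0.007,-0.0652,-0.0119,-0.0204,-0.0152,0.012,-0.007,-0.0652,-0.0119,-0.0194,-0.0155,0.0132,-0.007,-0.0652,-0.0119,-0.0183,-0.0158,0.0143,-0.007,-0.0652,-0.0119,-0.0172,-0.0161,0.0154,-0.007,-0.0652,-0.0119,-0.0159,-0.0164,0.0164,-0.007,-0.0652,-0.0119 ]
[ -0.0146,-0.0167,0.0172,-0.007,-0.0652,-0.0119,-0.0133,-0.017,0.018,-0.007,-0.0652,-0.0119,-0.0119,-0.0173,0.0187,-0.007,-0.0652,-0.0119,-0.0104,-0.0176,0.0193,-0.007,-0.0652,-0.0119,-0.0089,-0.0178,0.0198,-0.007,-0.0652,-0.0119,-0.0074,-0.0181,0.0203,-0.007,-0.0652,-0.0119,-0.0059,-0.0183,0.0206,-0.007,-0.0652,-0.0119,-0.0043,-0.0185,0.0208,-0.007,-0.0652,-0.0119 ]
```

Call:
drive_tool:
  plan: [-0.023, -0.014, 0.008, -0.007, -0.065, -0.012, -0.022, -0.0145, 0.0095, -0.007, -0.065, -0.012, -0.021, -0.015, 0.011, -0.007, -0.065, -0.012, -0.02, -0.015, 0.012, -0.007, -0.065, -0.012, -0.019, -0.0155, 0.013, -0.007, -0.065, -0.012, -0.018, -0.016, 0.014, -0.007, -0.065, -0.012, -0.017, -0.016, 0.015, -0.007, -0.065, -0.012, -0.016, -0.0165, 0.0165, -0.007, -0.065, -0.012]
  fingers: 0.7

```text
time_s: 0.9
eef_pos: [0.2858, 0.3469, 0.1665]
orientation: [178.1, 30.0, 169.6]
force: [0.6, 1.0, -1.0]
width: 0.0598
finger_force: 0.0
```

Call:
drive_tool:
  plan: [-0.0145, -0.0165, 0.017, -0.007, -0.065, -0.012, -0.013, -0.017, 0.018, -0.007, -0.065, -0.012, -0.012, -0.017, 0.0185, -0.007, -0.065, -0.012, -0.0105, -0.0175, 0.019, -0.007, -0.065, -0.012, -0.009, -0.018, 0.02, -0.007, -0.065, -0.012, -0.0075, -0.018, 0.02, -0.007, -0.065, -0.012, -0.006, -0.0185, 0.0205, -0.007, -0.065, -0.012, -0.0045, -0.0185, 0.021, -0.007, -0.065, -0.012]

```text
time_s: 1.7
eef_pos: [0.4365, 0.2291, 0.1154]
orientation: [-178.9, 57.2, 175.7]
force: [0.5, 1.3, -0.0]
width: 0.0595
finger_force: 0.0
```

Run:
```python
from h import *
o=r.observe();print(o)
im=r.get_image("wrist");cv2.imwrite("pics/w1.png",im[...,::-1])
Q=rot(30);z=Q.apply([0,0,1]);t=w(-.128,0,.076)+.0187*z
rows([(t,Q,8)])
```

```text
{'time_s': 1.7, 'joint_positions': array([ 43.26278342,  23.77471192, -74.37903343, -53.76422573,
       -39.30027081,  31.08560321]), 'dq': array([-15.9333292 ,  57.42966312,  -0.89189867, -90.02317922,
       -11.71916352, -36.39977884]), 'joint_torque': array([  1.84756279, -45.06583929,   5.69007844,  -3.26770708,
        -1.71245646,   0.87169223]), 'eef_pos': array([0.43650386, 0.22910632, 0.11537018]), 'orientation': array([-178.89035046,   57.21923929,  175.70555701]), 'force': array([ 0.46869978,  1.27290468, -0.03845642]), 'torque': array([0.08482565, 0.78250192, 0.07394171]), 'finger_force': 0.0, 'width': 0.059515698167347135}
[ 0.001,-0.0049,0.0094,-0.0042,-0.0059,-0.0006,0.0011,-0.0049,0.0094,-0.0042,-0.0059,-0.0006,0.0011,-0.0049,0.0093,-0.0042,-0.0059,-0.0006,0.0012,-0.005,0.0093,-0.0042,-0.0059,-0.0006,0.0013,-0.005,0.0093,-0.0042,-0.0059,-0.0006,0.0013,-0.0051,0.0093,-0.0042,-0.0059,-0.0006,0.0014,-0.0051,0.0092,-0.0042,-0.0059,-0.0006,0.0014,-0.0051,0.0092,-0.0042,-0.0059,-0.0006 ]
```

View pics/w1.png

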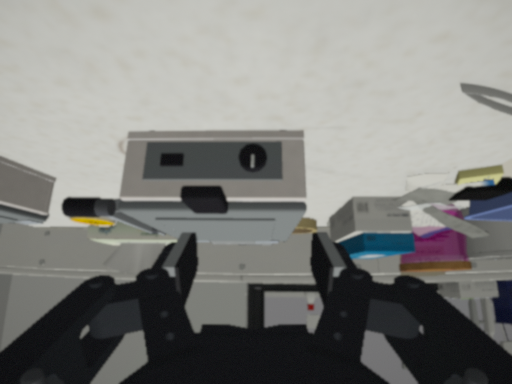

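The wrist view, which is upside down, shows the warmer with its tab at (205,198) and dial at (252,157). The arm was still moving and is close to joint 3's limit. I'll let it settle for two rows.

Call:
drive_tool:
  plan: [0, 0, 0, 0, 0, 0, 0, 0, 0, 0, 0, 0, 0, 0, 0, 0, 0, 0]

```text
time_s: 2.05
eef_pos: [0.4337, 0.2285, 0.1145]
orientation: [-178.7, 56.9, 175.9]
force: [-0.3, -0.5, 0.0]
width: 0.06
finger_force: 0.0
```

Run:
```python
from h import *
o=r.observe();print(o["joint_positions"],o["dq"])
for b in(30,50):
  Q=rot(b);z=Q.apply([0,0,1]);t=w(-.13,0,.076)+.0187*z
  print(t,z);rows([(t-.04*z,Q,8)])
```

```text
[ 43.42259113  23.44941401 -74.45758106 -53.09546468 -39.26777773
  31.31882516] [ 0.04038343 -0.4385723   0.20811551 -0.66052882 -0.01528303 -0.1927488 ]
[0.49140694 0.18444765 0.06665   ] [ 0.86441009 -0.05286959 -0.5       ]
[ 0.0011,-0.0049,0.0047,-0.0039,-0.0067,-0.0006,0.0012,-0.0049,0.0047,-0.0039,-0.0067,-0.0006,0.0012,-0.005,0.0047,-0.0039,-0.0067,-0.0006,0.0012,-0.005,0.0047,-0.0039,-0.0067,-0.0006,0.0013,-0.005,0.0046,-0.0039,-0.0067,-0.0006,0.0013,-0.005,0.0046,-0.0039,-0.0067,-0.0006,0.0013,-0.005,0.0046,-0.0039,-0.0067,-0.0006,0.0014,-0.005,0.0045,-0.0039,-0.0067,-0.0006 ]
[0.48724018 0.1847025  0.06167497] [ 0.64158868 -0.03924124 -0.76604444]
[ 0.0002,-0.0049,0.0049,-0.0038,0.0369,-0.0013,0.0001,-0.0049,0.0048,-0.0038,0.0369,-0.0013,-0.0001,-0.0049,0.0048,-0.0038,0.0369,-0.0013,-0.0003,-0.005,0.0048,-0.0038,0.0369,-0.0013,-0.0005,-0.005,0.0048,-0.0038,0.0369,-0.0013,-0.0006,-0.005,0.0047,-0.0038,0.0369,-0.0013,-0.0008,-0.005,0.0047,-0.0038,0.0369,-0.0013,-0.001,-0.005,0.0046,-0.0038,0.0369,-0.0013 ]
```

Run:
```python
from h import *
Q=rot(45);z=Q.apply([0,0,1]);t=w(-.130,0,.076)+.0187*z
print(t,z);rows([(t-.045*z,Q,8),(t,Q,4)])
```

```text
[0.48844071 0.18462907 0.0627771 ] [ 0.70578788 -0.04316784 -0.70710678]
[ 0.0003,-0.0049,0.0042,-0.0038,0.026,-0.0011,0.0002,-0.0049,0.0042,-0.0038,0.026,-0.0011,0.0001,-0.005,0.0042,-0.0038,0.026,-0.0011,0.,-0.005,0.0041,-0.0038,0.026,-0.0011,-0.0001,-0.005,0.0041,-0.0038,0.026,-0.0011,-0.0002,-0.005,0.0041,-0.0038,0.026,-0.0011,-0.0003,-0.005,0.0041,-0.0038,0.026,-0.0011,-0.0004,-0.005,0.004,-0.0038,0.026,-0.0011 ]
[ -0.,-0.,0.0113,0.,-0.,0.,-0.,-0.,0.0113,0.,-0.,0.,-0.,-0.,0.0113,0.,-0.,0.,-0.,-0.,0.0113,0.,-0.,0. ]
```

Call:
drive_tool:
  plan: [0.0003, -0.005, 0.004, -0.004, 0.03, -0.001, 0.0002, -0.005, 0.004, -0.004, 0.03, -0.001, 0, -0.005, 0.004, -0.004, 0.03, -0.001, 0, -0.005, 0.004, -0.004, 0.03, -0.001, 0, -0.005, 0.004, -0.004, 0.03, -0.001, 0, -0.005, 0.004, -0.004, 0.03, -0.001, 0, -0.005, 0.004, -0.004, 0.03, -0.001, 0, -0.005, 0.004, -0.004, 0, -0.001]

```text
time_s: 2.85
eef_pos: [0.4564, 0.187, 0.0959]
orientation: [179.7, 45.0, 176.3]
force: [0.8, -0.1, 0.5]
width: 0.0601
finger_force: 0.0
```

Call:
drive_tool:
  plan: [0, 0, 0, 0, 0, 0, 0, 0, 0, 0, 0, 0]

```text
time_s: 3.05
eef_pos: [0.4553, 0.1866, 0.0944]
orientation: [179.8, 44.9, 176.4]
force: [-0.2, 0.4, 0.8]
width: 0.0596
finger_force: 0.0
```

Run:
```python
from h import *
o=r.observe();print(o["joint_positions"])
im=r.get_image("wrist")[...,::-1];cv2.imwrite("pics/w2.png",im)
Q=rot(45);z=Q.apply([0,0,1]);t=w(-.130,0,.076)+.0187*z
rows([(t,Q,8)])
p=(np.array(o["eef_pos"]),o["orientation"])
m=(im.max(2)<40).astype(np.uint8);m[260:]=0
n,l,st,c=cv2.connectedComponentsWithStats(m)
for i in range(1,n):
    if st[i,4]>60:print(st[i],c[i],plane("wrist",c[i],.076,p))
```

```text
[ 27.47678243  13.77437126 -71.06619579 -35.41587886 -21.24846351
  23.10408526]
[ -0.0002,-0.,0.0057,0.0002,-0.0002,-0.0002,-0.0002,-0.,0.0057,0.0002,-0.0002,-0.0002,-0.0002,-0.,0.0057,0.0002,-0.0002,-0.0002,-0.0002,-0.,0.0057,0.0002,-0.0002,-0.0002,-0.0002,-0.,0.0057,0.0002,-0.0002,-0.0002,-0.0002,-0.,0.0057,0.0002,-0.0002,-0.0002,-0.0002,-0.,0.0057,0.0002,-0.0002,-0.0002,-0.0002,-0.,0.0057,0.0002,-0.0002,-0.0002 ]
[287 176  31  29 627] [301.64114833 189.62200957] [0.43173781 0.21297313 0.076     ]
[200 186  25  13 321] [212.         192.03426791] [0.43127479 0.16798235 0.076     ]
[ 235  216   47   35 1480] [257.36621622 232.17162162] [0.48905488 0.18803416 0.076     ]
[481 230  31  15 329] [499.23708207 237.7993921 ] [0.51943271 0.37593924 0.076     ]
[ 85 234  59  21 848] [108.59198113 243.34433962] [0.5067842  0.07318531 0.076     ]
[179 234  18  26 294] [189.56462585 249.28911565] [0.52358764 0.13241246 0.076     ]
[311 234  19  26 297] [317.88552189 249.27609428] [0.53065858 0.23430192 0.076     ]
[158 242  17  18 123] [166.26829268 250.85365854] [0.52683414 0.11225395 0.076     ]
[334 242  17  18 126] [341.50793651 251.06349206] [0.53736098 0.25448896 0.076     ]
```

View pics/w2.png

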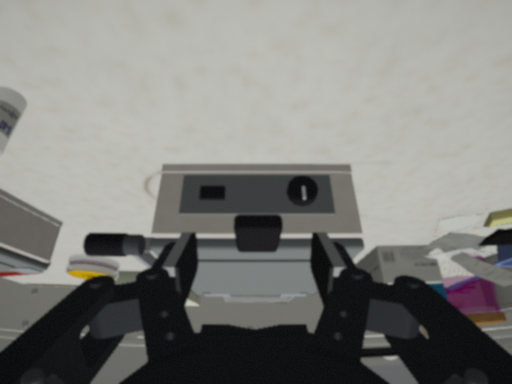

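The wrist view shows the tab at (257,232), centred between the fingers, with the dial clear at (302,190). I'll advance and close.

Call:
drive_tool:
  plan: [0, 0, 0.006, 0, 0, 0, 0, 0, 0.006, 0, 0, 0, 0, 0, 0.006, 0, 0, 0, 0, 0.001, 0.006, 0, 0, 0, 0, 0.001, 0.006, 0, 0, 0, 0, 0, 0.006, 0, 0, 0, -0.001, 0, 0.006, 0, 0, 0, 0, 0, 0.003, 0, 0, 0]

```text
time_s: 3.9
eef_pos: [0.4887, 0.1864, 0.0622]
orientation: [179.9, 44.9, 176.4]
force: [-0.2, 0.1, -0.2]
width: 0.0599
finger_force: 0.0
```

Call:
drive_tool:
  plan: [0, 0, 0, 0, 0, 0, 0, 0, 0, 0, 0, 0, 0, 0, 0, 0, 0, 0, 0, 0, 0, 0, 0, 0, 0, 0, 0, 0, 0, 0, 0, 0, 0, 0, 0, 0]
  fingers: 0.1
  squeeze: 30

```text
time_s: 4.5
eef_pos: [0.4879, 0.187, 0.0627]
orientation: [179.8, 44.9, 176.4]
force: [-3.2, 4.3, 0.7]
width: 0.0292
finger_force: 30.2
```

Run:
```python
from h import *
o=r.observe();p=np.array(o["eef_pos"]);q=R.from_euler("xyz",o["orientation"],degrees=True)
g=p-.0187*q.apply([0,0,1]);h=w(.1,0,.07)
L=W.inv().apply(g-h);print(L)
wp=[]
N=24
for i in range(1,N+1):
    f=1.34*i/N;Q=rot(45+47*i/N)
    G=h+W.apply(R.from_rotvec([0,f,0]).apply(L))
    wp.append((G+.0187*Q.apply([0,0,1]),Q,1))
print(wp[-1][0]);rows(wp)
```

```text
[-0.23064922  0.00233087  0.00590684]
[0.65738062 0.17663149 0.27719604]
[ -0.009,-0.,-0.0086,0.0023,0.0322,-0.0008,-0.0091,0.,-0.0084,0.,0.0342,0.,-0.0093,-0.,-0.0082,0.,0.0342,0.,-0.0095,-0.,-0.008,0.,0.0342,0.,-0.0097,-0.,-0.0078,0.,0.0342,-0.,-0.0098,0.,-0.0075,0.,0.0342,0.,-0.01,-0.,-0.0073,0.,0.0342,-0.,-0.0101,0.,-0.0071,-0.,0.0342,0. ]
[ -0.0103,-0.,-0.0068,-0.,0.0342,0.,-0.0104,0.,-0.0066,-0.,0.0342,-0.,-0.0106,0.,-0.0064,0.,0.0342,0.,-0.0107,-0.,-0.0061,0.,0.0342,-0.,-0.0108,-0.,-0.0059,0.,0.0342,0.,-0.011,0.,-0.0056,0.,0.0342,-0.,-0.0111,-0.,-0.0054,0.,0.0342,0.,-0.0112,-0.,-0.0051,0.,0.0342,0. ]
[ -0.0113,0.,-0.0049,0.,0.0342,0.,-0.0114,0.,-0.0046,-0.,0.0342,-0.,-0.0115,-0.,-0.0043,0.,0.0342,-0.,-0.0116,0.,-0.0041,-0.,0.0342,0.,-0.0117,-0.,-0.0038,0.,0.0342,-0.,-0.0117,0.,-0.0035,0.,0.0342,0.,-0.0118,0.,-0.0033,0.,0.0342,0.,-0.0119,-0.,-0.003,0.,0.0342,0. ]
```

Call:
drive_tool:
  plan: [-0.009, 0, -0.0086, 0.002, 0.032, 0, -0.009, 0, -0.0084, 0, 0.034, 0, -0.0093, 0, -0.0082, 0, 0.034, 0, -0.0095, 0, -0.008, 0, 0.034, 0, -0.0097, 0, -0.0078, 0, 0.034, 0, -0.0098, 0, -0.0075, 0, 0.034, 0, -0.01, 0, -0.0073, 0, 0.034, 0, -0.01, 0, -0.007, 0, 0.034, 0]

```text
time_s: 5.3
eef_pos: [0.5086, 0.1856, 0.1588]
orientation: [179.9, 29.3, 176.4]
force: [9.2, 5.7, -9.0]
width: 0.0294
finger_force: 31.1
```

Call:
drive_tool:
  plan: [-0.0103, 0, -0.0068, 0, 0.034, 0, -0.0104, 0, -0.0066, 0, 0.034, 0, -0.0106, 0, -0.0064, 0, 0.034, 0, -0.0107, 0, -0.006, 0, 0.034, 0, -0.0108, 0, -0.0059, 0, 0.034, 0, -0.011, 0, -0.0056, 0, 0.034, 0, -0.011, 0, -0.0054, 0, 0.034, 0, -0.0112, 0, -0.005, 0, 0.034, 0]

```text
time_s: 6.1
eef_pos: [0.5682, 0.1816, 0.2348]
orientation: [180.0, 13.6, 176.5]
force: [-3.0, 2.7, -1.9]
width: 0.0295
finger_force: 32.4
```

Call:
drive_tool:
  plan: [-0.0113, 0, -0.0049, 0, 0.034, 0, -0.0114, 0, -0.0046, 0, 0.034, 0, -0.0115, 0, -0.0043, 0, 0.034, 0, -0.0116, 0, -0.004, 0, 0.034, 0, -0.0117, 0, -0.0038, 0, 0.034, 0, -0.0117, 0, -0.0035, 0, 0.034, 0, -0.0118, 0, -0.0033, 0, 0.034, 0, -0.012, 0, -0.003, 0, 0.034, 0]

```text
time_s: 6.9
eef_pos: [0.6567, 0.1757, 0.2776]
orientation: [-180.0, -1.9, 176.4]
force: [-3.5, 2.6, 4.4]
width: 0.0293
finger_force: 33.4
```

Call:
drive_tool:
  plan: [0, 0, 0, 0, 0, 0, 0, 0, 0, 0, 0, 0]

```text
time_s: 7.1
eef_pos: [0.6578, 0.1757, 0.2776]
orientation: [-180.0, -1.7, 176.4]
force: [-1.4, 0.3, 3.8]
width: 0.0291
finger_force: 33.7
```

Run:
```python
from h import *
o=r.observe();p=np.array(o["eef_pos"]);q=R.from_euler("xyz",o["orientation"],degrees=True)
L=W.inv().apply(p-.0187*q.apply([0,0,1])-w(.1,0,.07));print(L,np.arctan2(L[2],-L[0])-np.arctan2(.0059,.2306),o["joint_positions"])
im=r.get_image("scene")[...,::-1];cv2.imwrite("pics/s3.png",cv2.resize(im[60:260,90:330],None,fx=3,fy=3,interpolation=2))
```

```text
[-0.04666193  0.00140126  0.22629629] 1.3418681097288458 [ 8.63877714 36.00968999 28.73629437 84.39625274  0.35029291 12.22687139]
```

View pics/s3.png

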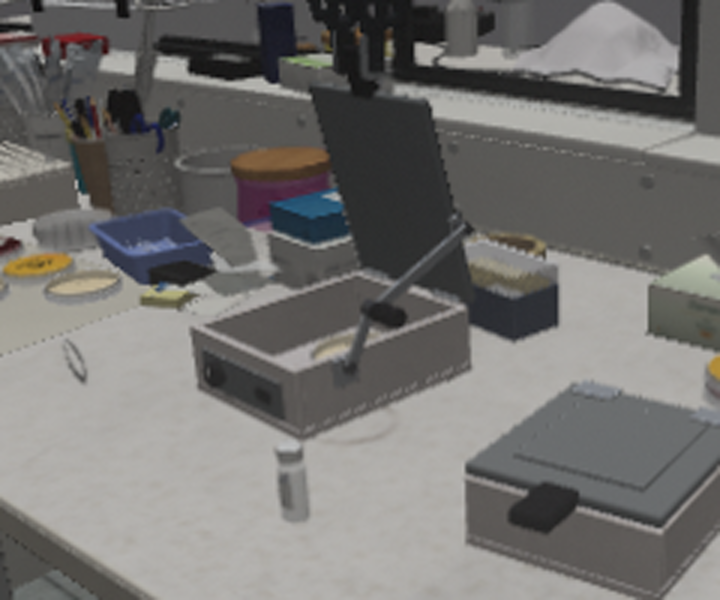

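The lid is up at about 1.34 rad and the stay is nearly straight. The knob is at about (219,165) and the vial is standing. Next I'll release and retract upward.

Call:
drive_tool:
  plan: [0, 0, 0, 0, 0, 0, 0, 0, 0, 0, 0, 0, 0, 0, 0, 0, 0, 0, 0, 0, 0, 0, 0, 0, 0, 0, -0.005, 0, 0, 0, 0, 0, -0.015, 0, 0, 0, 0, 0, -0.02, 0, 0, 0, 0, 0, -0.02, 0, 0, 0]
  fingers: 0.7

```text
time_s: 7.95
eef_pos: [0.6589, 0.1757, 0.3383]
orientation: [180.0, -1.7, 176.4]
force: [0.5, 0.7, 0.2]
width: 0.06
finger_force: 0.0
```

Call:
drive_tool:
  plan: [0, 0, -0.02, 0, 0, 0, 0, 0, -0.01, 0, 0, 0, 0, 0, 0, 0, 0, 0]

```text
time_s: 8.25
eef_pos: [0.6606, 0.1758, 0.369]
orientation: [180.0, -1.6, 176.4]
force: [0.6, -0.3, 0.9]
width: 0.0598
finger_force: 0.0
```

Run:
```python
from h import *
ims={}
for n in("scene","top"):
    im=r.get_image(n)[...,::-1].copy();ims[n]=im;cv2.imwrite(f"pics/{n}4.png",im)
k=w(-.025,-.111,.105)
T=[]
for n in ims:
    u=proj(n,k).round().astype(int);x0,y0=u-14
    m=(ims[n][y0:y0+28,x0:x0+28].max(2)<45).astype(np.uint8)
    N,l,st,c=cv2.connectedComponentsWithStats(m)
    for i in range(1,N):
        if st[i,4]>8:print(n,u,st[i]+[x0,y0,0,0,0],c[i]+[x0,y0])
a=cv2.resize(ims["scene"][90:240,150:290],None,fx=4,fy=4,interpolation=2)
u=proj("top",k).astype(int);b=cv2.resize(ims["top"][u[1]-35:u[1]+35,u[0]-30:u[0]+20],(400,560),interpolation=2)
cv2.imwrite("pics/c4.png",np.hstack([a[:560,:400],b]));print(u)
```

```text
scene [219 165] [212 161  13   8  72] [218.47222222 164.54166667]
top [189 183] [178 179  18   7 102] [188.1372549  182.16666667]
[189 182]
```

View pics/c4.png

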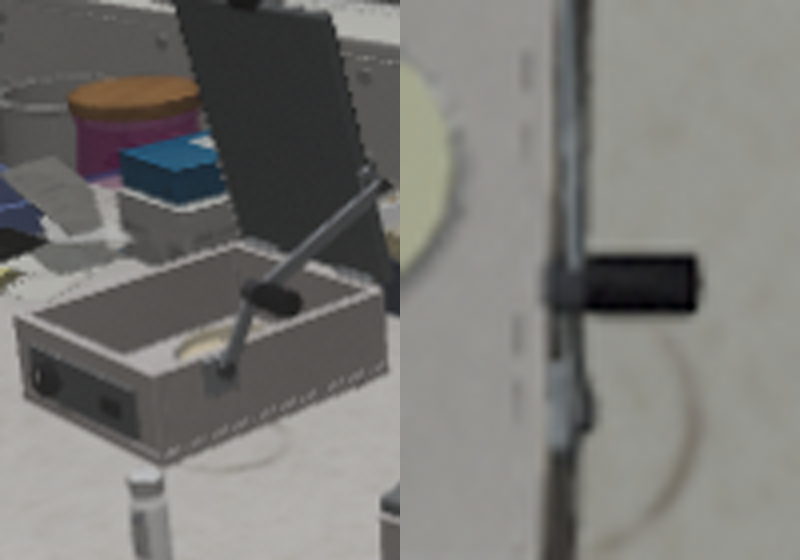

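The knob is at scene (219.5,164) and top (189,182.4). Both match the projection of warmer-local (-25,-111,105) mm to about 1 px. Next I'll plan the press.

Run:
```python
from h import *
print(tri(ray("top",(189,182.4)),ray("scene",(219.2,164.3))),w(-.025,-.111,.105))
def pt(th,b,back=.009):
    a=np.radians(th);Q=rot(b)
    return w(-.05+.052*np.cos(a),-.113,.06+.052*np.sin(a))-back*Q.apply([0,0,1]),Q
wp=[(w(-.12,-.10,.33),rot(65),12)]
P,Q=pt(61,40,.06);wp.append((P,Q,12))
print(wp)
s=rows(wp)
P,Q=pt(61,40,.014);s=rows([(P,Q,8)],s);print("press")
wp=[]
for i in range(1,17):
    f=i/16;P,Q=pt(61-41*f,40+25*f);wp.append((P,Q,1))
print(wp[-1][0]);rows(wp,s)
```

```text
(array([0.57383157, 0.0679701 , 0.1077335 ]), np.float64(6.045380108725209e-05)) [0.57327024 0.06823325 0.105     ]
[(array([0.47911897, 0.08501234, 0.33      ]), Rotation.from_matrix(array([[-9.04617340e-01,  6.10485395e-02,  4.21829993e-01],
                            [ 5.53287668e-02,  9.98134798e-01, -2.58002277e-02],
                            [-4.22618262e-01,  1.23165367e-16, -9.06307787e-01]])), 12), (array([0.52748092, 0.06903011, 0.14404748]), Rotation.from_matrix(array([[-6.41588681e-01,  6.10485395e-02,  7.64615616e-01],
                            [ 3.92412448e-02,  9.98134798e-01, -4.67658945e-02],
                            [-7.66044443e-01,  1.21430643e-16, -6.42787610e-01]])), 12)]
[ 0.0145,-0.0085,0.0035,-0.,-0.0389,-0.0001,0.0146,-0.0085,0.003,-0.,-0.0389,-0.0001,0.0147,-0.0085,0.0024,-0.,-0.0389,-0.0001,0.0148,-0.0085,0.0018,-0.,-0.0389,-0.0001,0.0149,-0.0085,0.0012,-0.,-0.0389,-0.0001,0.0149,-0.0085,0.0007,-0.,-0.0389,-0.0001,0.0149,-0.0085,0.0001,-0.,-0.0389,-0.0001,0.0149,-0.0085,-0.0005,-0.,-0.0389,-0.0001 ]
[ 0.0149,-0.0085,-0.0011,-0.,-0.0389,-0.0001,0.01
[... 631 characters left out ...]
,-0.,0.,0.0058,0.,0.,0.,-0.,0.,0.0058,0.,0.,0.,-0.,0.,0.0058,0.,0.,0.,-0.,0.,0.0058,0.,0.,0.,-0.,0.,0.0058,0.,0.,0.,-0.,0.,0.0058,0.,0.,0. ]
press
[0.59317118 0.06501232 0.08594182]
[ -0.0006,-0.,0.0073,0.,0.0273,0.,-0.0006,0.,0.0023,0.,0.0273,0.,-0.0006,-0.,0.0023,-0.,0.0273,-0.,-0.0005,0.,0.0023,0.,0.0273,-0.,-0.0005,-0.,0.0023,0.,0.0273,0.,-0.0004,0.,0.0023,0.,0.0273,0.,-0.0004,-0.,0.0023,0.,0.0273,0.,-0.0004,-0.,0.0023,0.,0.0273,0. ]
[ -0.0003,0.,0.0023,-0.,0.0273,-0.,-0.0003,-0.,0.0023,-0.,0.0273,0.,-0.0002,-0.,0.0023,0.,0.0273,0.,-0.0002,0.,0.0023,0.,0.0273,-0.,-0.0002,0.,0.0023,-0.,0.0273,0.,-0.0001,0.,0.0023,-0.,0.0273,-0.,-0.0001,-0.,0.0023,0.,0.0273,-0.,-0.,0.,0.0023,0.,0.0273,0. ]
```

Call:
drive_tool:
  plan: [0.0145, -0.0085, 0.0035, 0, -0.039, 0, 0.0145, -0.0085, 0.003, 0, -0.039, 0, 0.0147, -0.0085, 0.0024, 0, -0.039, 0, 0.0148, -0.0085, 0.0018, 0, -0.039, 0, 0.015, -0.0085, 0.0012, 0, -0.039, 0, 0.015, -0.0085, 0.0007, 0, -0.039, 0, 0.015, -0.0085, 0, 0, -0.039, 0, 0.015, -0.0085, -0.0005, 0, -0.039, 0]
  fingers: 0

```text
time_s: 9.15
eef_pos: [0.5374, 0.1148, 0.3414]
orientation: [-180.0, 16.2, 176.4]
force: [-0.4, -0.3, 0.8]
width: 0.0003
finger_force: 0.0
```

Call:
drive_tool:
  plan: [0.015, -0.0085, -0.001, 0, -0.039, 0, 0.0148, -0.0085, -0.0017, 0, -0.039, 0, 0.0147, -0.0085, -0.0022, 0, -0.039, 0, 0.0146, -0.0085, -0.0028, 0, -0.039, 0, 0.003, -0.001, 0.0158, 0, -0.036, 0, 0.0034, -0.001, 0.0157, 0, -0.036, 0, 0.004, -0.001, 0.0155, 0, -0.036, 0, 0.0045, -0.001, 0.0154, 0, -0.036, 0]

```text
time_s: 9.95
eef_pos: [0.4936, 0.0798, 0.2666]
orientation: [180.0, 33.4, 176.4]
force: [-0.8, 0.1, -0.5]
width: 0.0004
finger_force: 0.0
```

Run:
```python
from h import *
print(r.observe()["joint_positions"])
a=np.radians(61);Q=rot(40);z=Q.apply([0,0,1]);k=w(-.05+.052*np.cos(a),-.113,.06+.052*np.sin(a))
rows([(k-.05*z,Q,8)])
```

```text
[  3.24459523 -11.37930054 -44.51899657  23.67354386  -3.75114068
   5.71349932]
[ 0.0045,-0.0011,0.0164,-0.0001,-0.0363,-0.0001,0.0051,-0.0011,0.0162,-0.0001,-0.0363,-0.0001,0.0056,-0.0011,0.016,-0.0001,-0.0363,-0.0001,0.0062,-0.0011,0.0158,-0.0001,-0.0363,-0.0001,0.0068,-0.0011,0.0155,-0.0001,-0.0363,-0.0001,0.0073,-0.0011,0.0153,-0.0001,-0.0363,-0.0001,0.0079,-0.0011,0.015,-0.0001,-0.0363,-0.0001,0.0084,-0.0011,0.0147,-0.0001,-0.0363,-0.0001 ]
```

Call:
drive_tool:
  plan: [0.0045, -0.001, 0.0164, 0, -0.036, 0, 0.005, -0.001, 0.0162, 0, -0.036, 0, 0.0056, -0.001, 0.016, 0, -0.036, 0, 0.0062, -0.001, 0.0158, 0, -0.036, 0, 0.0068, -0.001, 0.0155, 0, -0.036, 0, 0.0073, -0.001, 0.0153, 0, -0.036, 0, 0.008, -0.001, 0.015, 0, -0.036, 0, 0.0084, -0.001, 0.0147, 0, -0.036, 0]

```text
time_s: 10.75
eef_pos: [0.535, 0.0692, 0.1387]
orientation: [180.0, 49.9, 176.4]
force: [1.1, 0.4, -0.5]
width: -0.0
finger_force: 0.0
```

Call:
drive_tool:
  plan: [0, 0, 0, 0, 0, 0, 0, 0, 0, 0, 0, 0]

```text
time_s: 10.95
eef_pos: [0.5344, 0.0692, 0.1373]
orientation: [-180.0, 49.5, 176.4]
force: [-0.0, 0.6, 0.5]
width: -0.0002
finger_force: 0.0
```

Run:
```python
from h import *
print(r.observe()["joint_positions"])
im=r.get_image("wrist")[...,::-1];cv2.imwrite("pics/w5.png",im)
def pt(th,b,back=.009):
    a=np.radians(th);Q=rot(b)
    return w(-.05+.052*np.cos(a),-.113,.06+.052*np.sin(a))-back*Q.apply([0,0,1]),Q
P,Q=pt(61,40,.012);rows([(P,Q,8)])
```

```text
[  2.33946315  10.25123636 -72.21332164 -41.85226466  -4.51895596
   3.83954029]
[ 0.0001,-0.0001,0.0048,-0.0001,-0.0006,-0.0001,0.0001,-0.0001,0.0048,-0.0001,-0.0006,-0.0001,0.0001,-0.0001,0.0048,-0.0001,-0.0006,-0.0001,0.0001,-0.0001,0.0048,-0.0001,-0.0006,-0.0001,0.0001,-0.0001,0.0048,-0.0001,-0.0006,-0.0001,0.0001,-0.0001,0.0048,-0.0001,-0.0006,-0.0001,0.0001,-0.0001,0.0048,-0.0001,-0.0006,-0.0001,0.0001,-0.0001,0.0048,-0.0001,-0.0006,-0.0001 ]
```

View pics/w5.png

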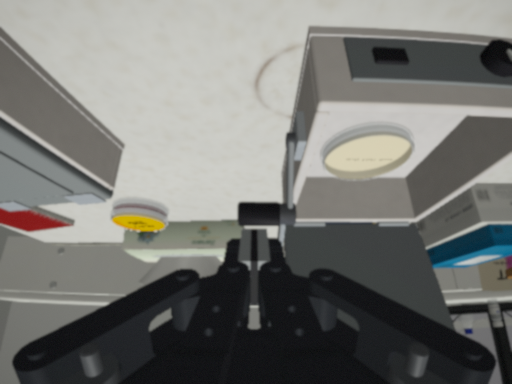

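The wrist view shows the knob at columns 238–293, row 214, with the shut fingertips aimed at it at column 254. I'll make contact and press along the arc.

Call:
drive_tool:
  plan: [0, 0, 0.005, 0, 0, 0, 0, 0, 0.005, 0, 0, 0, 0, 0, 0.005, 0, 0, 0, 0, 0, 0.005, 0, 0, 0, 0, 0, 0.005, 0, 0, 0, 0, 0, 0.005, 0, 0, 0, 0, 0, 0.004, 0, 0, 0, 0, 0, 0.003, 0, 0, 0]

```text
time_s: 11.8
eef_pos: [0.5645, 0.0675, 0.1146]
orientation: [180.0, 49.8, 176.4]
force: [0.1, 0.6, -0.4]
width: 0.0
finger_force: 0.0
```

Call:
drive_tool:
  plan: [-0.0006, 0, 0.0045, 0, 0.027, 0, -0.0006, 0, 0.0023, 0, 0.027, 0, -0.0006, 0, 0.0023, 0, 0.027, 0, -0.0005, 0, 0.0023, 0, 0.027, 0, -0.0005, 0, 0.0023, 0, 0.027, 0, -0.0004, 0, 0.0023, 0, 0.027, 0, -0.0004, 0, 0.0023, 0, 0.027, 0, -0.0004, 0, 0.0023, 0, 0.027, 0]

```text
time_s: 12.6
eef_pos: [0.5811, 0.0665, 0.1029]
orientation: [180.0, 37.3, 176.4]
force: [-1.4, -0.3, 0.1]
width: -0.0002
finger_force: 0.6
```

Run:
```python
from h import *
o=r.observe();p=np.array(o["eef_pos"]);q=R.from_euler("xyz",o["orientation"],degrees=True)
k=W.inv().apply(p+.009*q.apply([0,0,1])-C);print(k,np.degrees(np.arctan2(k[2]-.06,k[0]+.05)),np.hypot(k[2]-.06,k[0]+.05),o["force"])
def pt(th,b,back=.009):
    a=np.radians(th);Q=rot(b)
    return w(-.05+.052*np.cos(a),-.113,.06+.052*np.sin(a))-back*Q.apply([0,0,1]),Q
wp=[]
for i in range(1,9):
    f=i/8;wp.append((*pt(40-20*f,52+12*f),1))
rows(wp)
```

```text
[-0.01163333 -0.11228617  0.09570819] 42.94458332833262 0.05241255881868594 [-1.38975421 -0.28859548  0.11998384]
[ 0.,-0.0007,0.005,-0.0008,0.0146,-0.0011,-0.0002,0.,0.0023,0.,0.0262,-0.,-0.0002,-0.,0.0023,-0.,0.0262,0.,-0.0001,-0.,0.0023,-0.,0.0262,0.,-0.0001,0.,0.0023,0.,0.0262,0.,-0.0001,0.,0.0023,-0.,0.0262,-0.,-0.,-0.,0.0023,-0.,0.0262,-0.,0.,0.,0.0023,-0.,0.0262,0. ]
```

Call:
drive_tool:
  plan: [0, 0, 0.0045, 0, 0.015, 0, -0.0002, 0, 0.0023, 0, 0.026, 0, -0.0002, 0, 0.0023, 0, 0.026, 0, -0.0001, 0, 0.0023, 0, 0.026, 0, -0.0001, 0, 0.0023, 0, 0.026, 0, -0.0001, 0, 0.0023, 0, 0.026, 0]

```text
time_s: 13.2
eef_pos: [0.591, 0.0658, 0.09]
orientation: [180.0, 29.1, 176.4]
force: [-0.9, 0.1, 0.2]
width: -0.0002
finger_force: 0.4
```

Run:
```python
from h import *
o=r.observe();p=np.array(o["eef_pos"]);q=R.from_euler("xyz",o["orientation"],degrees=True)
k=W.inv().apply(p+.009*q.apply([0,0,1])-C);print(k,np.degrees(np.arctan2(k[2]-.06,k[0]+.05)),np.hypot(k[2]-.06,k[0]+.05),o["force"])
a=r.get_image("scene")[...,::-1];b=r.get_image("wrist")[...,::-1]
cv2.imwrite("pics/c6.png",np.hstack([cv2.resize(a[90:230,150:250],(400,560),interpolation=2),cv2.resize(b[130:270,180:280],(400,560),interpolation=2)]))
```

```text
[-0.00273932 -0.11230757  0.08211454] 25.07615664798973 0.05217877651600648 [-0.92548007  0.07878755  0.24738635]
```

View pics/c6.png

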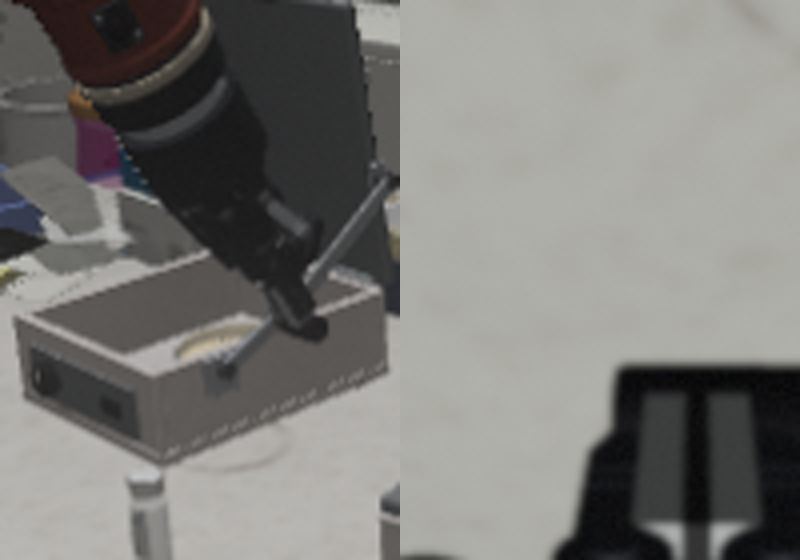

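The scene view shows the fingertips on the knob at crop (300,325), with the stay about straight. I'll press further until it reaches the stop.

Call:
drive_tool:
  plan: [0, 0, 0.002, 0, 0.01, 0, 0, 0, 0.002, 0, 0.01, 0, 0, 0, 0.0015, 0, 0, 0]

```text
time_s: 13.6
eef_pos: [0.5935, 0.0656, 0.0865]
orientation: [-180.0, 28.0, 176.4]
force: [-24.7, -0.5, 35.9]
width: 0.0
finger_force: 21.7
```

Call:
drive_tool:
  plan: [0, 0, 0.001, 0, 0, 0, 0, 0, 0.001, 0, 0, 0, 0, 0, 0, 0, 0, 0]

```text
time_s: 13.9
eef_pos: [0.594, 0.0656, 0.0858]
orientation: [-180.0, 28.1, 176.4]
force: [-32.8, 0.3, 47.5]
width: 0.0
finger_force: 28.5
```

Force rose sharply, so it's hard against the stop. I'll retract along the tool axis and check.

Call:
drive_tool:
  plan: [0, 0, -0.006, 0, 0, 0, 0, 0, -0.012, 0, 0, 0, 0, 0, -0.015, 0, 0, 0, 0, 0, -0.015, 0, 0, 0, 0, 0, -0.015, 0, 0, 0, 0, 0, -0.015, 0, 0, 0, 0, 0, -0.015, 0, 0, 0, 0, 0, -0.015, 0, 0, 0]

```text
time_s: 14.7
eef_pos: [0.5435, 0.0688, 0.1799]
orientation: [180.0, 28.0, 176.4]
force: [0.1, -0.1, -0.2]
width: -0.0001
finger_force: 0.0
```

Call:
drive_tool:
  plan: [0, 0, -0.02, 0, 0, 0, 0, 0, -0.02, 0, 0, 0, 0, 0, 0, 0, 0, 0, 0, 0, 0, 0, 0, 0]

```text
time_s: 15.1
eef_pos: [0.5255, 0.07, 0.2148]
orientation: [180.0, 28.1, 176.4]
force: [0.3, -0.2, -0.8]
width: 0.0003
finger_force: 0.0
```

Run:
```python
from h import *
o=r.observe();print(o["dq"],o["force"])
uv={}
for n in("scene","top"):
    im=r.get_image(n)[...,::-1].copy();cv2.imwrite(f"pics/{n}7.png",im)
    u=proj(n,w(-.003,-.111,.081)).round().astype(int);x0,y0=u-14
    m=(im[y0:y0+28,x0:x0+28].max(2)<45).astype(np.uint8)
    N,l,st,c=cv2.connectedComponentsWithStats(m)
    for i in range(1,N):
        if st[i,4]>8:print(n,u,st[i]+[x0,y0,0,0,0],c[i]+[x0,y0])
a=cv2.imread("pics/scene7.png");cv2.imwrite("pics/c7.png",cv2.resize(a[60:260,90:330],None,fx=3,fy=3,interpolation=2))
```

```text
[-0.07148057  1.42569881 -0.59912587 -0.43863179  0.0029431  -0.00748658] [ 0.26838917 -0.19802721 -0.78970591]
scene [226 172] [220 168  12   8  64] [225.453125 171.171875]
top [191 176] [184 172  14   7  89] [190.29213483 175.17977528]
```

View pics/c7.png

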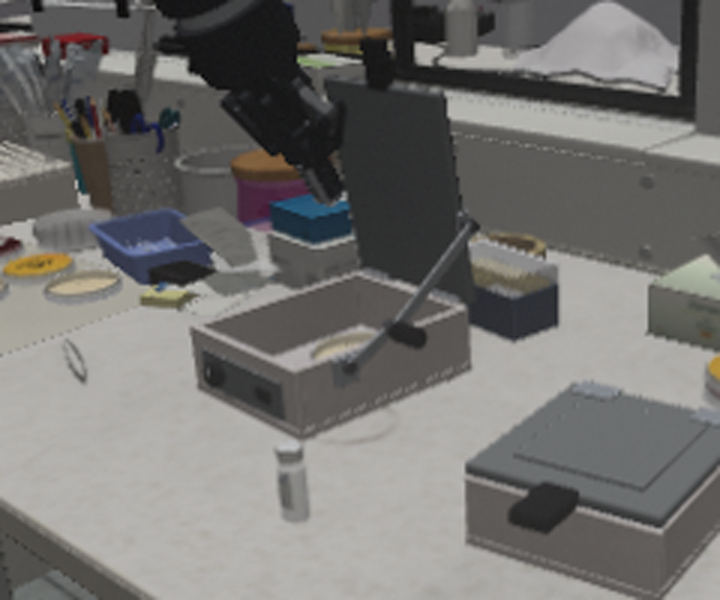

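The knob is at the predicted locked place in both views: scene (225.5,171.2), top (190.3,175.2). The lid stands up with the arm clear of it. The vial is upright and the plain case is shut.

```bash
python3 -c "
from plant import r
print(r.job_done())"
```

```text
the job is handed in; nothing more can be done
None
```

I raised the warmer's lid, pressed the stay hard against its stop and handed the job in at about 15 s. In the last pictures the lid stood up unaided, the knob was at its locked place, the other case was shut and the vial was upright; the hand-in gave no verdict.

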